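# Set the screw feeder's rate dial and start it

## Task

Set the screw feeder on the bench to its middle feed rate: with a fingertip on the knurled rim or top of its round dial, turn the dial clockwise, gently and without gripping it, until it clicks in with its white line at the long middle mark, and not past it. Then push the round start button fully down, let it come up again, and leave the dial at that mark. Leave the other things on the bench alone.

Things in the scene. Friction and masses are not known exactly. Their poses are not given: they have to be found in the camera images.
- feeder: Light grey screw feeder fixed to the bench, 190 mm (x) by 140 mm (y). Origin: centre of its underside; x points to its back, y to its left. Front half (x -95 to +8 mm): flat deck 66 mm high with dial and start button. Back half: hopper with clear lid, 100 mm high. A feed rail 36 mm wide, up to 59 mm high, sticks out of the front at y = -45 mm to x = -142 mm.
- feed_dial (a joint): Dial angle, rad: 0 with its white line at the long mark; grows clockwise seen from above. Clicks (detents) every 0.524 (30 degrees), from -1.57 to 1.57. Starts one or two clicks short of 0 (about -0.524 or -1.047). Leaving a detent takes about 0.04 N m; let go past half way between two detents it snaps on to the next, before half way it snaps back.
- dial_top (a point): Centre of the flat top of the black dial, on its upright axis (fixed point), 90 mm above the bench, 45 mm behind the deck's front edge. Rough knurled grip (friction about 1) 52 mm across, 70 to 90 mm above the bench, on a flat skirt 68 mm across, 66 to 70 mm above the bench, that turns with it. It turns only.
- dial_index (a point): A point of the dial's white index line, at the top of the knurled grip, 24 mm from the axis; it turns with the dial. At joint 0 it lies from the axis in the feeder's +x direction.
- long_mark (a point): Middle of the long middle mark printed on the deck, the longest and thickest of seven black ticks round the dial, 42 mm from the dial's axis in the feeder's +x direction (on the hopper side).
- start (a joint): Travel of the start button, m: 0 up, 0.006 fully down. It counts as pressed at 0.0045. Spring, 1.5 N at first and about 4.2 N fully down; comes up by itself.
- start_top (a point): Centre of the top of the start button: dark grey, round, 22 mm across, in a black bezel 33 mm across, 69 mm to the right of the dial's axis (feeder's -y). The top is 78 mm above the bench when up, 8 mm above the 4 mm high bezel, and moves down with it.
- pick_bin: Loose blue open-fronted bin of screws, 160 mm (x) by 102 mm (y) by 75 mm high, on the feeder's left. Origin: centre of its underside. To be left alone.
- pipe_clamp: Loose steel pipe clamp lying flat, ring 60 mm across and 22 mm high with two bolted ears, on the feeder's right. Origin: centre of the ring on the bench. To be left alone.
- screwdriver: Loose screwdriver lying flat, 200 mm long along its x, handle 26 mm thick, on the feeder's right. Origin: on the bench under its middle. To be left alone.
- screw_cup: Loose black cup of screws, 68 mm across at the rim and 55 mm high, in front of the pick bin. Origin: centre of its underside. To be left alone.

How it is judged:
On the way, in this order (a step that is already met when the one before it is completed fails the run):
1. the dial has clicked in at the long mark, and the finger is off it (value of joint feed_dial between -0.12 and 0.12 rad and contact force between the fingers and feeder below 0.2 N), for 0.1 s.
2. the start button has been pushed fully down (value of joint start above 0.0045 m), for 0.05 s.
At the end, for the whole second after the job is handed in: The dial rests in the detent at the long mark (within 0.12 rad), the start button has been pushed after that and is up again, and the loose things stand where they stood (within 15 mm) (value of joint feed_dial between -0.12 and 0.12 rad and value of joint start below 0.001 m and distance of each of pick_bin, pipe_clamp, screwdriver, screw_cup from where it was at the start of the episode below 0.015 m); the robot touches nothing.
It fails at once if the dial was turned past the long mark, more than half way to the next click (value of joint feed_dial above 0.27 rad).
It fails at once if the start button was pushed before the dial was set (value of joint start above 0.003 m and value of joint feed_dial below -0.2 rad).
It fails at once if the machine, its dial or its button was pushed hard (more than 35 N) (contact force between the fingers and feeder above 35 N).
It fails at once if a loose thing was moved or lifted (distance of any of pick_bin, pipe_clamp, screwdriver, screw_cup from where it was at the start of the episode above 0.015 m).
It fails at once if the dial was taken between the fingers (horizontal distance between the grasp point and dial_top below 0.02 m and height (world z) of the grasp point below 0.102 m).
It also fails if it takes over 58 s, if anything falls off the work surface, if the arm or the gripper's body presses on something with over 40 N, if the wrist force passes 120 N, or if a joint passes its speed limit or range.

## Robot

A 7-joint arm with a two-finger parallel gripper is mounted at the origin on the work surface. World frame = base frame: x ahead of the robot, y to its left, z up, the work surface at z = 0. Lengths are in m, angles in rad, forces in N, time in s.
With the tool pointing down it reaches from about 0.425 to 0.875 m from the base axis. Payload 4.7 kg.
Tool frame: the origin (TCP) lies on the mounting face of the last link; the fingertips stand 182 mm ahead of it and the grasp point (between the pads) lies 164 mm ahead of it; x points along the fingers, y is the direction in which the jaws open and shut, and the axes are right-handed (so a half turn about x gives the same grasp; the last joint's range is limited). The gripper opens to 87 mm and grips with 3 to 60 N. Pads are 19 mm wide; open, the fingers measure 117 mm over their backs; the gripper's body (75 mm by 190 mm) begins 51 mm behind the grasp point.
Start: joints at [-1.118, 0.321, -0.07, 1.45, 0.023, 1.371, -0.057], TCP at [0.276, 0.588, 0.405] pointing down, gripper open.
Joint ranges: [-2.86, 2.86], [-0.3, 2.09], [-1.38, 1.24], [0.06, 2.45], [-1.56, 4.7], [0.09, 2.05], [-2.69, 2.69]. Speed limits (rad/s): [2.57, 2.57, 3.14, 3.14, 3.14, 3.14, 3.14].

## Interface

Orientations are given as a rotation vector (axis times angle).
In Python, from bench import monitor, get_image, ctrl gives the robot as it stands.
- The arm moves only by the shell command python3 -m creep 'ROWS' [FORCE]. ROWS is JSON, a list of rows, each a list of 7 numbers: the shift along the tool's x, y, z in mm, then the turn, a rotation vector about the tool's x, y, z in rad, then the finger opening in mm, from 0 to 87. A call has 1 to 5 rows; each row shifts and turns the commanded pose from where the row before left it, along the tool's axes as they then stand; what a row does not reach is not made up. A row lasts 1/10 s, in which the tool goes at most 50 mm and 8.59 degrees, less where a joint would pass 70% of its speed; a pose out of reach is approached as far as the arm can. A call is refused whole if a number of a shift passes 50 or a number of a turn 0.15, either way. A call with a gripper value outside its range is refused whole. The fingers move at their own pace and stop on an object; FORCE is the grip in N (left out, the last holds). Time passes only in rows, so rows that do not move let the fingers close. It gives the time, the measured TCP pose, the force and the opening at its end, in the units of the state.
- monitor.get_state(): the state, without advancing time (a new reading comes with each control period).
- get_image(name): name is "scene" or "top" or "wrist"; returns a dict with "img" (384x512x3 uint8, red, green, blue), "mtx" (3x3 intrinsics, pixels), "view" (4x4, takes a point from world to camera coordinates). Camera axes: x right, y up, looking along -z (the intrinsics and any distortion apply to the point x, -y, -z); pixel columns grow to the right and rows downward; lengths in m; the calibration is good to about 2 mm. The wrist camera is an equidistant fisheye: a pixel r from the principal point sees the ray r / f radians off the axis. A picture is of the moment at which its call begins. There is no depth.
- ctrl.close_job(): hands the job in, once; it reports no verdict.
The state is a dict: "time": time; "joint_positions": joint angles; "qd": joint speeds; "joint_torque": joint torques, N m; "position": TCP position; "tool_rot": TCP orientation; "ft_force": force on the tool from outside, world axes, zero at the start; "torque": the same for the moment, N m; "grip_width": opening from 0.0 (shut) to 1.0 (fully open).
Only numpy, scipy, OpenCV 4.12 (cv2) and the standard library are available. Lean on these libraries where they do the work, as an engineer would, in place of code of your own. Each camera call takes 0.05 s, during which the arm holds its last target.

## Working session

There is one attempt and no reset: what is moved stays moved. The work goes in short steps, Python scripts to look and compute and a shell command to move; the robot and the scene stay as the last step left them, time stands still between calls to the robot, and variables do not carry over. Pictures are saved under pics/ and viewed, and the job is handed in when it is done.

```bash
mkdir -p pics; ls; python3 - <<'E'
from bench import monitor,get_image,ctrl
import cv2
s=monitor.get_state()
print({k:s[k] for k in('time','position','tool_rot','ft_force','grip_width')})
for n in('scene','top','wrist'):
    d=get_image(n);cv2.imwrite(f'pics/{n}0.png',d['img'][:,:,::-1]);print(n,d['mtx'],d['view'],d.keys())
E
```

```text
pics
{'time': 0.0, 'position': array([0.27609705, 0.58821826, 0.40366399]), 'tool_rot': array([ 0.34259303,  1.54357282, -0.34558946]), 'ft_force': array([-0.26886581, -0.75345709,  0.47942671]), 'grip_width': 1.0010153930918284}
scene [[414.87520848   0.         247.60281249]
 [  0.         414.87520848 187.64149799]
 [  0.           0.           1.        ]] [[ 0.71547785  0.69843471 -0.01674525 -0.4253126 ]
 [-0.53662235  0.56474888  0.62697301  0.26042216]
 [ 0.44735657 -0.43959943  0.77886099 -1.35249871]
 [ 0.          0.          0.          1.        ]] dict_keys(['img', 'mtx', 'view'])
top [[428.30986624   0.         254.97566626]
 [  0.         428.30986624 195.12131583]
 [  0.           0.           1.        ]] [[-1.17199638e-02 -9.99930563e-01 -1.22981439e-03  1.11308183e-02]
 [ 9.93753408e-01 -1.17840501e-02  1.10974326e-01 -5.82768533e-01]
 [-1.10981113e-01  7.84828502e-05  9.93822513e-01 -1.03426861e+00]
 [ 0.00000000e+00  0.00000000e+00  0.00000000e+00  1.00000000e+00]] dict_keys(['img', 'mtx', 'view'])
wrist [[297.31863964   0.         253.78879178]
 [  0.         297.31863964 193.68548015]
 [  0.           0.           1.        ]] [[ 4.24471761e-01  9.05440832e-01 -7.89781079e-04 -6.49366289e-01]
 [-8.73055541e-01  4.09057985e-01 -2.65415878e-01  3.32871492e-02]
 [-2.39995307e-01  1.13351068e-01  9.64133698e-01 -3.89644616e-01]
 [ 0.00000000e+00  0.00000000e+00  0.00000000e+00  1.00000000e+00]] dict_keys(['img', 'mtx', 'view'])
```

View pics/top0.png

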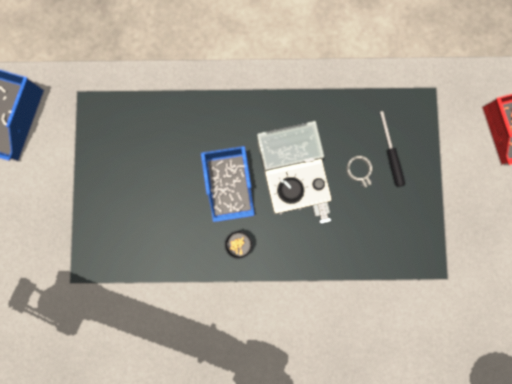

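View pics/scene0.png

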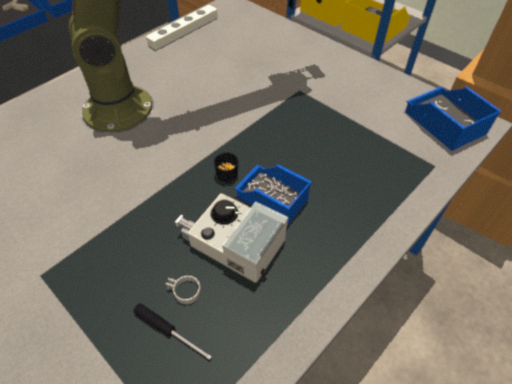

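View pics/wrist0.png

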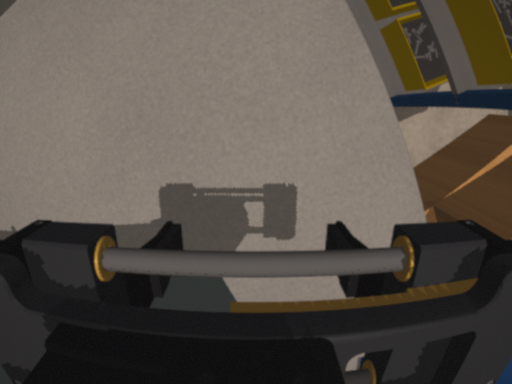

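The top view shows the dial at about (290,188), the button at about (319,184), the bin on the left, and the clamp and screwdriver on the right. The arm is out of view. Next I'll zoom in and measure.

```bash
cat > h.py <<'E'
import numpy as np,cv2
from bench import monitor,get_image
from scipy.spatial.transform import Rotation as R
def ray(d,px):
    V=d['view'];K=d['mtx'];Rc=V[:3,:3];o=-Rc.T@V[:3,3]
    x=(px[0]-K[0,2])/K[0,0];y=(px[1]-K[1,2])/K[1,1]
    return o,Rc.T@np.array([x,-y,-1.])
def onz(d,px,z):
    o,r=ray(d,px);return o+r*(z-o[2])/r[2]
def proj(d,p):
    c=d['view'][:3,:3]@np.array(p)+d['view'][:3,3];K=d['mtx']
    return np.array([K[0,2]+K[0,0]*c[0]/-c[2],K[1,2]-K[1,1]*c[1]/-c[2]])
E
python3 - <<'E'
from h import *
for n,(a,b,w,h) in {'top':(250,115,90,110),'scene':(170,180,130,105)}.items():
    d=get_image(n);c=d['img'][b:b+h,a:a+w,::-1]
    cv2.imwrite(f'pics/{n}1.png',cv2.resize(c,None,fx=5.4 if n=='top' else 5.5,fy=5.4 if n=='top' else 5.5,interpolation=cv2.INTER_CUBIC))
    g=d['img'].max(2)
    m=np.zeros_like(g);m[b:b+h,a:a+w]=(g[b:b+h,a:a+w]<75)*255
    for t in (60,90):
        m=np.zeros_like(g);m[b:b+h,a:a+w]=(g[b:b+h,a:a+w]<t)*255
        k,l,s,ce=cv2.connectedComponentsWithStats(m)
        for i in range(1,k):
            if 30<s[i,4]<1500:
                print(n,t,s[i],ce[i].round(1),onz(d,ce[i],.09 if s[i,4]>200 else .074).round(4))
E
```

```text
top 60 [250 158   5  30  40] [251.4 173.8] [0.6299 0.0121 0.074 ]
top 60 [279 184  24  18 101] [289.3 194.7] [ 0.5782 -0.0779  0.074 ]
top 90 [ 264  115   76   52 1152] [318.2 129.5] [ 0.7327 -0.149   0.09  ]
top 90 [250 149   7  56 176] [252.3 177.1] [0.6218 0.0103 0.074 ]
top 90 [278 178  25  25 286] [290.4 191. ] [ 0.5852 -0.0794  0.09  ]
scene 60 [215 180  23   8 118] [225.4 182.4] [ 0.5317 -0.0144  0.074 ]
scene 60 [212 206  25  18 252] [223.  216.3] [ 0.612  -0.0977  0.09  ]
scene 60 [287 211  13  19  47] [293.4 219.6] [0.7298 0.0172 0.074 ]
scene 60 [177 233 108  52 708] [232.2 265.5] [ 0.7188 -0.1722  0.09  ]
scene 60 [202 233  12   6  31] [207.6 235.8] [ 0.617  -0.1528  0.074 ]
scene 90 [288 188  11   7  33] [292.6 190.4] [0.6716 0.0829 0.074 ]
scene 90 [211 201  26  23 441] [223.2 212.7] [ 0.6048 -0.0903  0.09  ]
scene 90 [202 230  12   9  56] [207.6 235.2] [ 0.6157 -0.1515  0.074 ]
scene 90 [228 261  16  12  76] [235.3 266.1] [ 0.718  -0.1631  0.074 ]
scene 90 [179 281  18   4  57] [187.8 282.8] [ 0.6733 -0.2604  0.074 ]
```

View pics/top1.png

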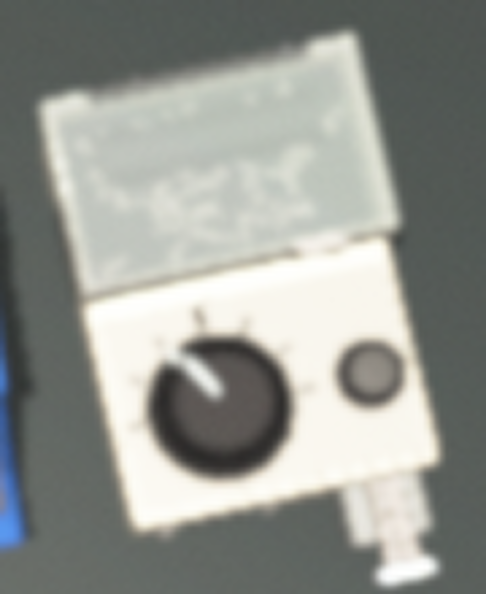

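View pics/scene1.png

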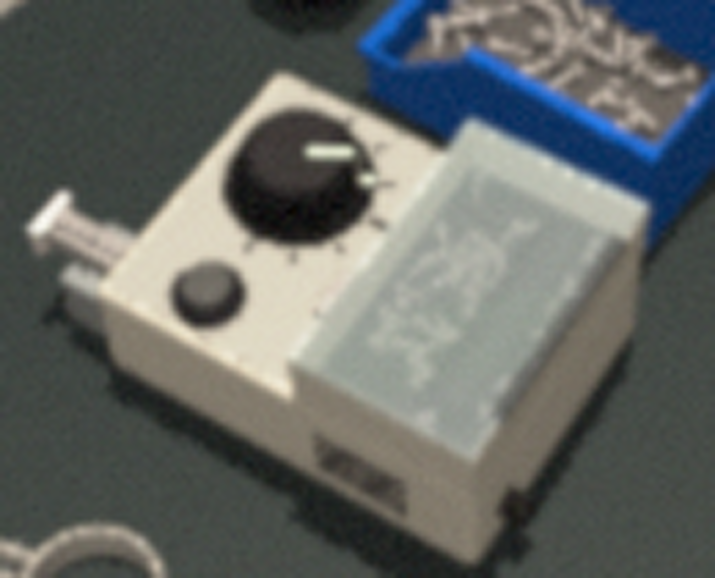

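```bash
python3 - <<'E'
from h import *
d=get_image('top');s_=get_image('scene')
c=lambda u,v:(250+u/5.4-.4,115+v/5.4-.4)
e=lambda u,v:(170+u/5.5-.4,180+v/5.5-.4)
P={'skirt':(c(221,406),.069),'button':(c(371,373),.076),'long':(c(201,317),.066),'ln_out':(c(177,353),.09),'ln_in':(c(218,394),.09),
'fl':(c(136,530),.066),'fr':(c(440,463),.066)}
for k,(p,z) in P.items(): print(k,onz(d,p,z).round(4))
Q={'grip':(e(301,160),.09),'button':(e(209,290),.077),'long':(e(375,222),.066),'fl':(e(283,72),.066),'ln_in':(e(306,153),.09),'ln_out':(e(352,153),.09)}
for k,(p,z) in Q.items(): print('S',k,onz(s_,p,z).round(4))
V=s_['view'];print('scene cam',-V[:3,:3].T@V[:3,3])
print(R.from_rotvec(monitor.get_state()['tool_rot']).as_matrix().round(3))
E
```

```text
skirt [ 0.5907 -0.0815  0.069 ]
button [ 0.6038 -0.1477  0.076 ]
long [ 0.6314 -0.0736  0.066 ]
ln_out [ 0.6117 -0.0609  0.09  ]
ln_in [ 0.5934 -0.0785  0.09  ]
fl [ 0.536  -0.0428  0.066 ]
fr [ 0.5643 -0.1788  0.066 ]
S grip [ 0.5983 -0.0805  0.09  ]
S button [ 0.6116 -0.1474  0.077 ]
S long [ 0.6319 -0.0702  0.066 ]
S fl [ 0.5429 -0.0409  0.066 ]
S ln_in [ 0.5972 -0.0764  0.09  ]
S ln_out [ 0.6115 -0.0628  0.09  ]
scene cam [ 1.04909928 -0.44457771  0.88300886]
[[-0.     0.425  0.905]
 [-0.     0.905 -0.425]
 [-1.    -0.     0.   ]]
```

Both views agree to about 7 mm. That puts the dial near (0.594,-0.081), the button near (0.607,-0.148) and the yaw at about 11.5°. The line is about 32° anticlockwise of the mark, so it's one click short. I'll move over it and refine with the wrist camera.

```bash
python3 -m creep '[[0,-32,37,0,0,0,0],[0,-32,37,0,0,0,0],[0,-32,37,0,0,0,0],[0,-32,37,0,0,0,0],[0,-32,37,0,0,0,0]]' 10; python3 -m creep '[[0,-32,37,0,0,0,0],[0,-32,37,0,0,0,0],[0,-32,37,0,0,0,0],[0,-32,37,0,0,0,0],[0,-32,37,0,0,0,0]]'
```

```text
time: 0.85
position: [0.3762, 0.363, 0.405]
tool_rot: [0.345, 1.543, -0.344]
ft_force: [0.8, -0.9, 0.1]
grip_width: 0.632
time: 1.35
position: [0.4755, 0.1395, 0.4052]
tool_rot: [0.345, 1.542, -0.343]
ft_force: [0.4, 0.5, -0.0]
grip_width: 0.172
```

```bash
python3 -m creep '[[0,-32,37,-0.145,0,0,0],[0,0,0,-0.145,0,0,0],[0,0,0,-0.145,0,0,0],[0,0,0,-0.145,0,0,0],[0,0,0,-0.145,0,0,0]]'; python3 -m creep '[[0,0,0,-0.145,0,0,0],[0,0,0,0,0,0,0],[0,0,0,0,0,0,0]]'
cat >> h.py <<'E'
def tool():
    s=monitor.get_state();return s['position'],R.from_rotvec(s['tool_rot']).as_matrix(),s
def delta(p,zh):
    "shift (mm, tool axes) of fingertip to world p, and turn about tool x to z-heading zh deg"
    q,M,s=tool();tip=q+M[:,0]*.182
    h=np.degrees(np.arctan2(M[1,2],M[0,2]))
    print('tip',tip.round(4),'zhead',h.round(2),'F',s['ft_force'].round(2),'t',s['time'])
    print('shift mm',(M.T@(np.array(p)-tip)*1000).round(1),'turn x rad',np.radians(h-zh).round(3),'axis',M[:,0].round(3))
E
python3 -c "
from h import *
delta([.575,-.09,.22],25)
d=get_image('wrist');cv2.imwrite('pics/w1.png',d['img'][:,:,::-1])"
```

```text
time: 1.85
position: [0.493, 0.1018, 0.4049]
tool_rot: [-0.216, 1.56, 0.217]
ft_force: [-0.2, 0.3, 0.7]
grip_width: -0.0
time: 2.15
position: [0.493, 0.102, 0.4049]
tool_rot: [-0.323, 1.546, 0.323]
ft_force: [-1.3, -0.7, 0.1]
grip_width: 0.008
tip [0.493  0.102  0.2229] zhead 23.58 F [-1.3  -0.71  0.1 ] t 2.15
shift mm [   2.8 -208.8   -1.7] turn x rad -0.025 axis [ 0.  0. -1.]
```

View pics/w1.png

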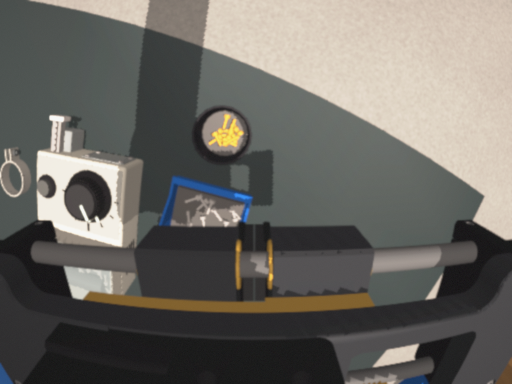

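The wrist view shows the feeder on the left, with the dial at (86,197) and the button at (46,187). I'll move closer and measure again.

```bash
python3 -m creep '[[0,-42,-14,0,0,0,0],[0,-42,-14,0,0,0,0],[0,-42,-14,0,0,0,0],[0,0,0,0,0,0,0],[0,0,0,0,0,0,0]]'
cat >> h.py <<'E'
def wray(d,px):
    V=d['view'];K=d['mtx'];Rc=V[:3,:3];o=-Rc.T@V[:3,3]
    u=np.array([(px[0]-K[0,2])/K[0,0],(px[1]-K[1,2])/K[1,1]]);r=np.linalg.norm(u)
    x,y=u/r*np.sin(r);return o,Rc.T@np.array([x,-y,-np.cos(r)])
def wonz(d,px,z):
    o,r=wray(d,px);return o+r*(z-o[2])/r[2]
E
python3 -c "
from h import *
delta([.575,-.09,.22],25)
d=get_image('wrist');cv2.imwrite('pics/w2.png',d['img'][:,:,::-1])
V=d['view'];print(-V[:3,:3].T@V[:3,3])"
```

```text
time: 2.7
position: [0.5054, -0.0313, 0.4048]
tool_rot: [-0.321, 1.546, 0.322]
ft_force: [0.0, 1.1, -0.6]
grip_width: 0.005
tip [ 0.5054 -0.0312  0.2228] zhead 23.51 F [ 0.05  1.09 -0.57] t 2.7
shift mm [  2.8 -81.7  40.4] turn x rad -0.026 axis [ 0.     0.001 -1.   ]
[ 0.43961521 -0.06054978  0.38504656]
```

View pics/w2.png

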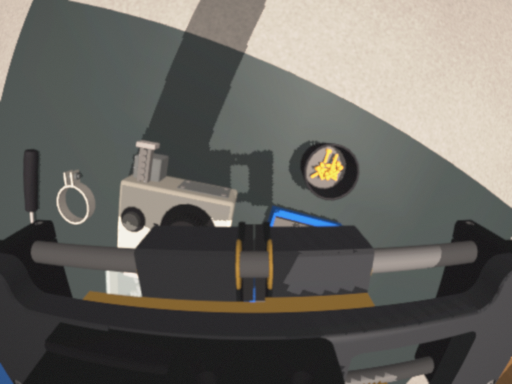

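```bash
python3 -m creep '[[0,0,-40,0,0,0,0],[0,-20,-20,0,0,0,0],[0,0,0,0,0,0,0],[0,0,0,0,0,0,0]]'
python3 -c "
from h import *
delta([.575,-.09,.22],25)
d=get_image('wrist');cv2.imwrite('pics/w3.png',cv2.resize(d['img'][100:240,90:300,::-1],None,fx=3.6,fy=3.6,interpolation=cv2.INTER_CUBIC))
np.savez('w3.npz',**d)"
```

```text
time: 3.15
position: [0.4587, -0.0715, 0.405]
tool_rot: [-0.325, 1.545, 0.327]
ft_force: [-0.1, -0.2, -0.4]
grip_width: 0.004
tip [ 0.4588 -0.0713  0.223 ] zhead 23.82 F [-0.12 -0.15 -0.35] t 3.15
shift mm [  3.1 -64.   98.7] turn x rad -0.021 axis [ 0.001  0.001 -1.   ]
```

View pics/w3.png

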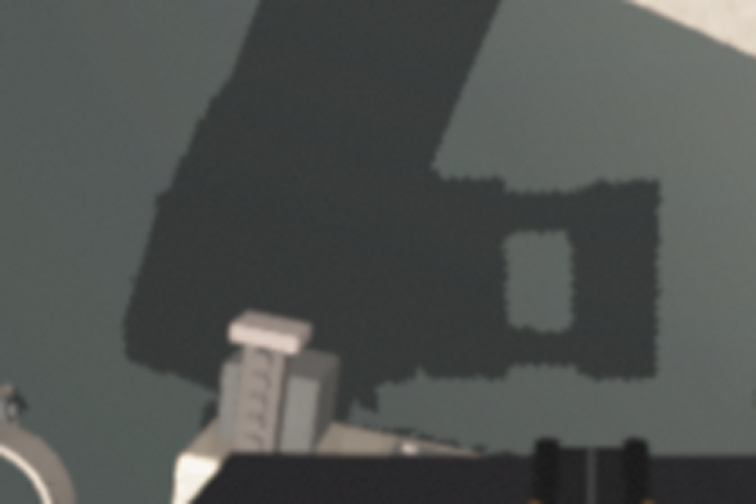

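I moved the wrong way. Going forward moves the feeder up in the image, so I'll shift +z.

```bash
python3 -m creep '[[0,0,45,0,0,0,0],[0,0,45,0,0,0,0],[0,0,45,0,0,0,0],[0,0,0,0,0,0,0],[0,0,0,0,0,0,0]]'
python3 -c "
from h import *
delta([.575,-.09,.22],25)
d=get_image('wrist');cv2.imwrite('pics/w4.png',cv2.resize(d['img'][70:240,90:310,::-1],None,fx=3.5,fy=3.5,interpolation=cv2.INTER_CUBIC))
np.savez('w4.npz',**d)"
```

```text
time: 3.7
position: [0.583, -0.0157, 0.4031]
tool_rot: [-0.329, 1.549, 0.328]
ft_force: [0.0, -0.2, -0.9]
grip_width: 0.006
tip [ 0.5825 -0.016   0.2211] zhead 23.98 F [ 0.02 -0.16 -0.89] t 3.7
shift mm [  1.2 -64.6 -36.9] turn x rad -0.018 axis [-0.003 -0.001 -1.   ]
```

View pics/w4.png

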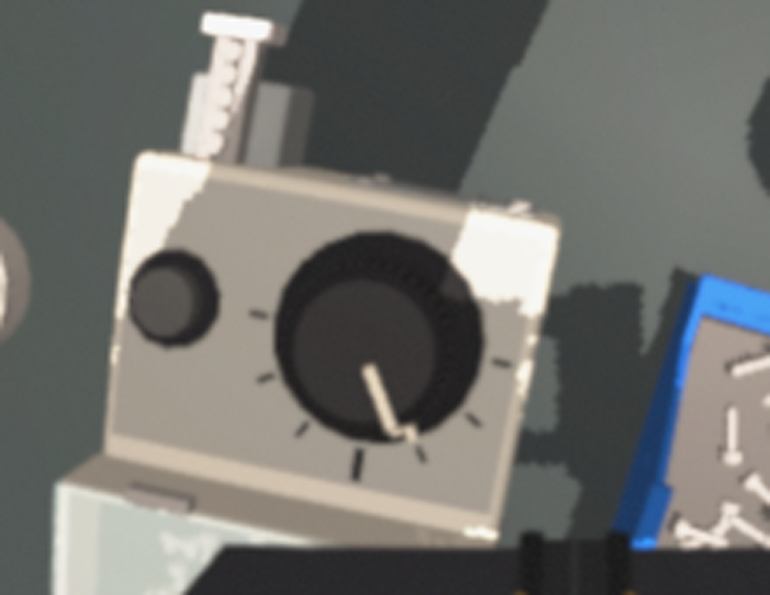

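The line points at the tick next to the long mark, which confirms one click. The dial top is centred at crop (364,343), the button at (164,299) and the long mark at (357,465).

```bash
python3 - <<'E'
from h import *
d=dict(np.load('w4.npz'));c=lambda u,v:(90+u/3.5-.35,70+v/3.5-.35)
dl=wonz(d,c(364,343),.09);sk=wonz(d,c(380,337),.07);b=wonz(d,c(164,299),.078);l=wonz(d,c(357,465),.066);lo=wonz(d,c(394,430),.09)
print(dl,sk,b,l,lo)
a=lambda v:np.degrees(np.arctan2(v[1],v[0]))
print(np.linalg.norm((b-dl)[:2]),a(b-dl)+90,np.linalg.norm((l-dl)[:2]),a(l-dl),np.linalg.norm((lo-dl)[:2]),a(lo-dl))
# edges deck: front corners
p=wonz(d,c(143,155),.066);q=wonz(d,c(556,222),.066);print(p,q,np.linalg.norm(p-q),a(p-q)+90)
h=np.radians(24);dd=(dl+sk)/2
D=np.array([dl[0]-.021*np.cos(h),dl[1]-.021*np.sin(h),.11]);print(D)
delta(D,24)
E
```

```text
[ 0.59020427 -0.0799589   0.09      ] [ 0.59139666 -0.07834327  0.07      ] [ 0.60553402 -0.14619859  0.078     ] [ 0.63444894 -0.07046092  0.066     ] [ 0.61089591 -0.06217455  0.09      ]
0.06799041783551468 13.030472655221558 0.04525265602483614 12.115781377463977 0.027284189729214016 40.67888282549899
[ 0.56802369 -0.17380479  0.066     ] [ 0.53766299 -0.0426521   0.066     ] 0.13462094323214405 13.033888330103679
[ 0.57101981 -0.08850037  0.11      ]
tip [ 0.5819 -0.0173  0.2218] zhead 23.87 F [-1.09 -1.04 -0.53] t 3.75
shift mm [111.9 -60.7 -38.5] turn x rad -0.002 axis [-0.002 -0.001 -1.   ]
```

```bash
python3 -m creep '[[0,-30,-18,0,0,0,0],[0,-31,-19,0,0,0,0],[40,0,0,0,0,0,0],[40,0,0,0,0,0,0],[20,0,0,0,0,0,0]]'; python3 -m creep '[[0,0,0,0,0,0,0],[0,0,0,0,0,0,0]]'
python3 -c "
from h import *
delta([.573,-.0885,.09],24)
for n,(a,b) in {'top':(235,120),'scene':(150,150)}.items():
    d=get_image(n);cv2.imwrite(f'pics/{n}2.png',cv2.resize(d['img'][b:b+110,a:a+140,::-1],None,fx=5,fy=5,interpolation=cv2.INTER_CUBIC))
    print(n,proj(d,[.573,-.0885,.11])-[a,b])"
```

```text
time: 4.25
position: [0.5706, -0.0895, 0.3024]
tool_rot: [-0.322, 1.549, 0.326]
ft_force: [0.2, -0.0, 0.2]
grip_width: 0.004
time: 4.45
position: [0.5725, -0.0893, 0.3059]
tool_rot: [-0.325, 1.545, 0.325]
ft_force: [-0.7, -0.0, 0.3]
grip_width: 0.007
tip [ 0.5728 -0.0892  0.1239] zhead 23.75 F [-0.65 -0.01  0.33] t 4.45
shift mm [33.9  0.6  0.5] turn x rad -0.004 axis [ 0.001  0.001 -1.   ]
top [60.17198125 75.16367537]
scene [63.87027917 49.63007198]
```

View pics/scene2.png

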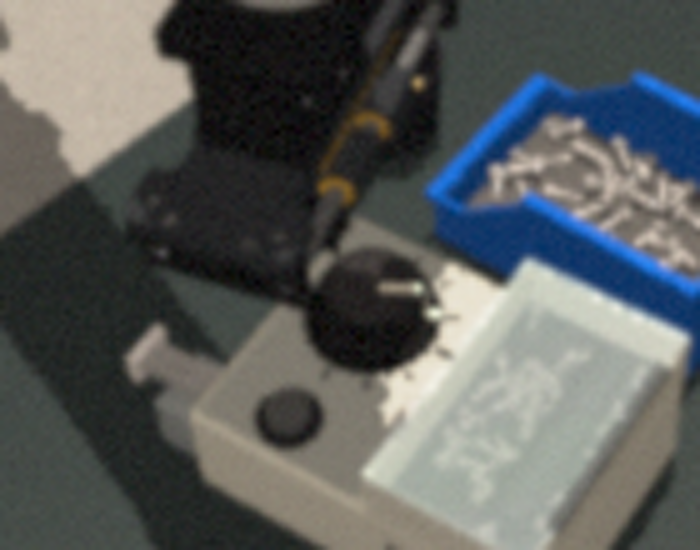

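The scene view shows the fingertip just in front of and above the dial, at crop (320,265), with the line visible at (400,290). I'll descend gently and watch the force.

```bash
python3 -m creep '[[15,0,0,0,0,0,0],[12,0,0,0,0,0,0],[2,0,0,0,0,0,0],[0,0,0,0,0,0,0],[0,0,0,0,0,0,0]]'; python3 -m creep '[[2,0,0,0,0,0,0],[0,0,0,0,0,0,0]]'; python3 -m creep '[[2,0,0,0,0,0,0],[0,0,0,0,0,0,0]]'
```

```text
time: 5.05
position: [0.573, -0.0891, 0.2757]
tool_rot: [-0.326, 1.546, 0.325]
ft_force: [-0.2, -0.5, 0.3]
grip_width: 0.006
time: 5.25
position: [0.5729, -0.0891, 0.2738]
tool_rot: [-0.325, 1.546, 0.326]
ft_force: [1.0, -0.2, -0.1]
grip_width: 0.003
time: 5.45
position: [0.5731, -0.0892, 0.2726]
tool_rot: [-0.325, 1.545, 0.325]
ft_force: [-1.1, 0.3, 4.1]
grip_width: 0.004
```

```bash
python3 -m creep '[[0.8,0,0,0,0,0,0],[0,0,0,0,0,0,0]]'; python3 -m creep '[[0,1.5,0.05,0.07,0,0,0],[0,1.5,0.05,0.07,0,0,0],[0,1.5,0.05,0.07,0,0,0],[0,0,0,0,0,0,0]]'
python3 -c "
from h import *
delta([.573,-.0885,.09],24)
d=get_image('scene');a,b=150,150;cv2.imwrite('pics/scene3.png',cv2.resize(d['img'][b:b+110,a:a+140,::-1],None,fx=5,fy=5,interpolation=cv2.INTER_CUBIC))"
```

```text
time: 5.65
position: [0.5731, -0.0893, 0.2725]
tool_rot: [-0.325, 1.545, 0.326]
ft_force: [-3.9, 0.6, 9.0]
grip_width: 0.007
time: 6.05
position: [0.5717, -0.0856, 0.2726]
tool_rot: [-0.16, 1.564, 0.159]
ft_force: [-3.0, -1.5, 8.7]
grip_width: 0.004
tip [ 0.572  -0.0857  0.0906] zhead 11.63 F [-3.03 -1.53  8.65] t 6.05
shift mm [ 0.6 -2.9  0.4] turn x rad -0.216 axis [ 0.001 -0.001 -1.   ]
```

View pics/scene3.png

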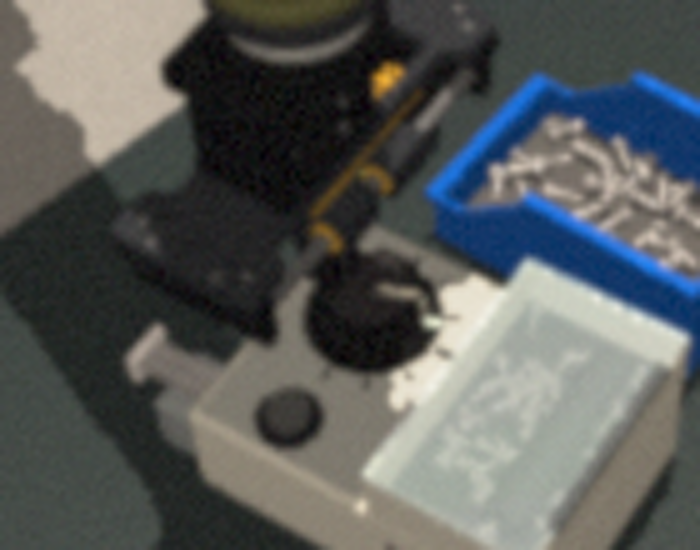

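The line has turned with the finger by about 10°. I'll continue to roughly 30° in total.

```bash
python3 -m creep '[[0,1.5,0.05,0.07,0,0,0],[0,1.5,0.05,0.07,0,0,0],[0,1.5,0.05,0.07,0,0,0],[0,1,0.05,0.05,0,0,0],[0,0,0,0,0,0,0]]'
python3 -c "
from h import *
delta([.573,-.0885,.09],24)
d=get_image('scene');a,b=150,150;cv2.imwrite('pics/scene4.png',cv2.resize(d['img'][b:b+110,a:a+140,::-1],None,fx=5,fy=5,interpolation=cv2.INTER_CUBIC))"
```

```text
time: 6.6
position: [0.5709, -0.0802, 0.2725]
tool_rot: [0.044, 1.57, -0.045]
ft_force: [-4.6, -1.0, 10.6]
grip_width: 0.002
tip [ 0.5709 -0.0802  0.0905] zhead -3.26 F [-4.57 -1.01 10.62] t 6.6
shift mm [ 0.5 -8.1  2.5] turn x rad -0.476 axis [-0. -0. -1.]
```

View pics/scene4.png

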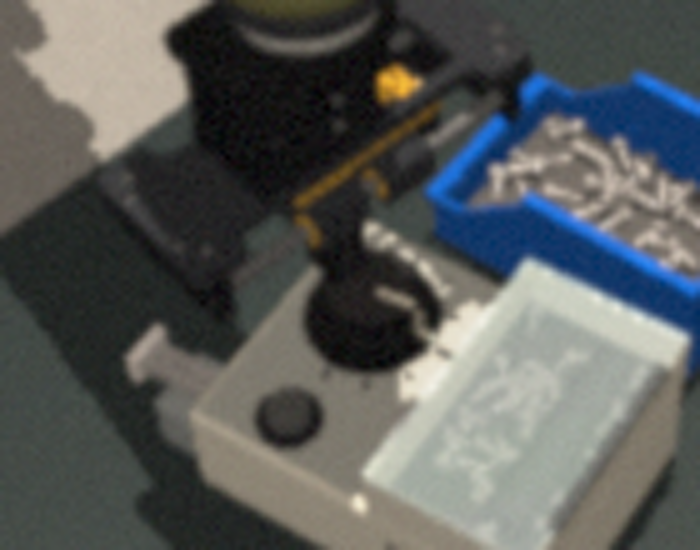

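```bash
python3 - <<'E'
from h import *
d=get_image('scene')
def hd(p,q):
    f=lambda p:onz(d,(150+p[0]/5-.4,150+p[1]/5-.4),.09)
    v=f(q)-f(p);print(np.degrees(np.arctan2(v[1],v[0])),np.linalg.norm(v))
hd((380,288),(418,289));hd((378,288),(412,299));hd((378,290),(414,308))
a,b=215,195;cv2.imwrite('pics/scene5.png',cv2.resize(d['img'][b:b+35,a:a+35,::-1],None,fx=16,fy=16,interpolation=cv2.INTER_CUBIC))
E
```

```text
41.75006669878653 0.01803554971491367
22.186443987432654 0.017554621784104763
12.646499849752672 0.020308696142181427
```

View pics/scene5.png

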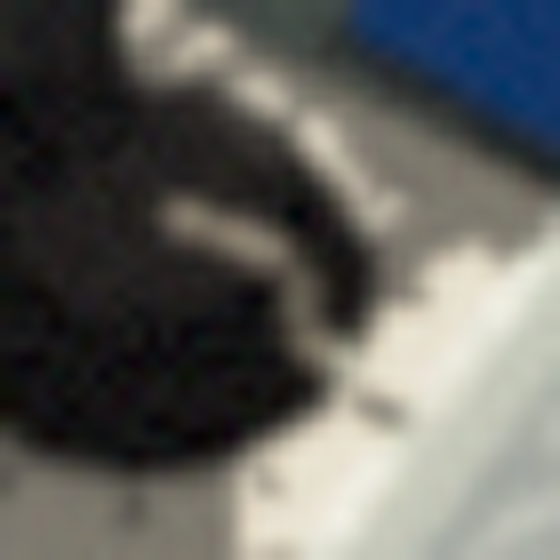

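The line is now about 5° short of the long tick at (380,405), well past half way. Lifting should let it snap in.

```bash
python3 -m creep '[[-1,0,0,0,0,0,0],[-2,0,0,0,0,0,0],[-10,0,0,0,0,0,0],[-30,0,0,0,0,0,0],[0,0,0,0,0,0,0]]'; python3 -m creep '[[0,0,0,0,0,0,0],[0,0,0,0,0,0,0],[0,0,0,0,0,0,0]]'
python3 -c "
from h import *
delta([.6055,-.147,.10],12)
d=get_image('scene')
a,b=200,180;cv2.imwrite('pics/scene6.png',cv2.resize(d['img'][b:b+60,a:a+60,::-1],None,fx=10,fy=10,interpolation=cv2.INTER_CUBIC))"
```

```text
time: 7.2
position: [0.5726, -0.0798, 0.318]
tool_rot: [0.043, 1.564, -0.043]
ft_force: [0.8, -0.5, 0.0]
grip_width: 0.006
time: 7.5
position: [0.5707, -0.0791, 0.3131]
tool_rot: [0.043, 1.572, -0.043]
ft_force: [-0.1, -0.4, -0.7]
grip_width: 0.007
tip [ 0.5704 -0.0791  0.1311] zhead -3.15 F [-0.08 -0.35 -0.67] t 7.5
shift mm [ 31.  -65.9  38.8] turn x rad -0.264 axis [-0.002  0.    -1.   ]
```

View pics/scene6.png

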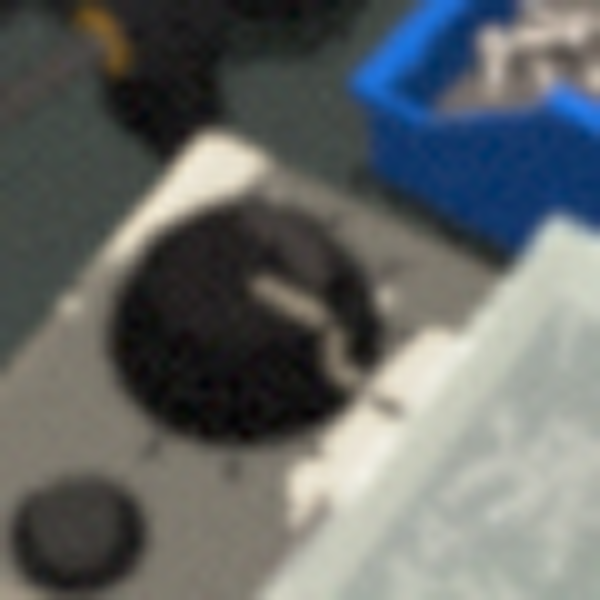

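```bash
python3 - <<'E'
from h import *
d=get_image('scene')
o=np.array([.597,-.0805])
f=lambda p,z=.09:onz(d,(200+p[0]/10-.45,180+p[1]/10-.45),z)
A=f((255,283));B=f((322,322));v=B-A;print('line',np.degrees(np.arctan2(v[1],v[0])),A,B)
T1=f((368,392),.066);T2=f((400,412),.066);S=f((345,372),.07);v=T2-T1;print(np.degrees(np.arctan2(v[1],v[0])),S,T1,T2)
v=S-A
t=get_image('top');cv2.imwrite('pics/top6.png',cv2.resize(t['img'][160:220,260:340,::-1],None,fx=9,fy=9,interpolation=cv2.INTER_CUBIC))
E
```

```text
line 8.81461060708635 [ 0.59779835 -0.07761835  0.09      ] [ 0.61737119 -0.0745832   0.09      ]
7.144822318969086 [ 0.62091584 -0.07168132  0.07      ] [ 0.62691982 -0.07012319  0.066     ] [ 0.63651806 -0.06892004  0.066     ]
```

```bash
python3 -m creep '[[-35,0,0,0,0,0,0],[0,45,0,-0.14,0,0,0],[0,15,20,-0.14,0,0,0],[0,0,0,0,0,0,0],[0,0,0,0,0,0,0]]'; python3 -c "
from h import *
delta([.6055,-.147,.10],12)
d=get_image('wrist');cv2.imwrite('pics/w7.png',cv2.resize(d['img'][70:240,90:310,::-1],None,fx=3.5,fy=3.5,interpolation=cv2.INTER_CUBIC))
np.savez('w7.npz',**d)"
```

```text
time: 8.15
position: [0.5922, -0.0176, 0.3484]
tool_rot: [-0.177, 1.565, 0.176]
ft_force: [-0.8, -0.5, 0.9]
grip_width: 0.007
tip [ 0.592  -0.0177  0.1664] zhead 12.86 F [-0.82 -0.53  0.87] t 8.15
shift mm [  66.5 -129.   -15.5] turn x rad 0.015 axis [-0.001 -0.001 -1.   ]
```

View pics/w7.png

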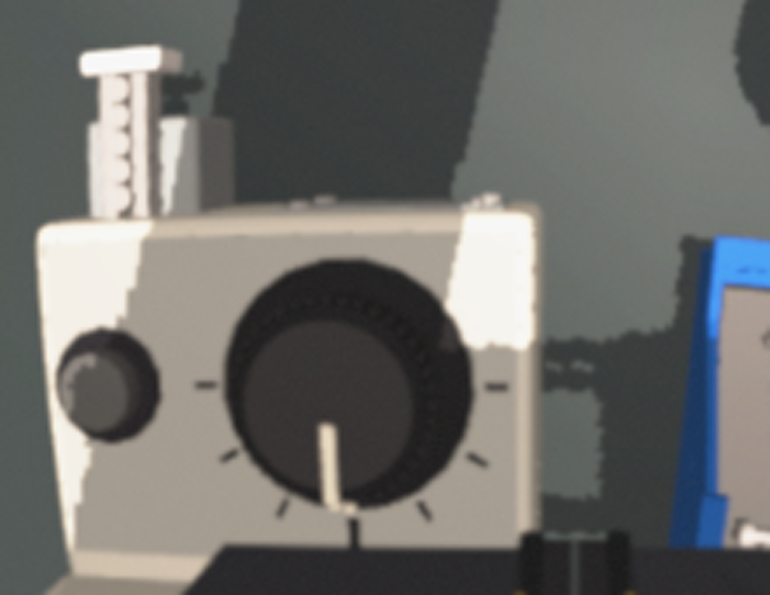

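The line meets the long mark at (353,520), so the dial is set. I'll measure the button again from this view.

```bash
python3 - <<'E'
from h import *
d=dict(np.load('w7.npz'));c=lambda u,v:(90+u/3.5-.35,70+v/3.5-.35)
dl=wonz(d,c(329,403),.09);b=wonz(d,c(97,393),.078);lo=wonz(d,c(333,503),.09);l=wonz(d,c(354,533),.066)
print(dl,b,np.linalg.norm((b-dl)[:2]),lo,l,np.degrees(np.arctan2(*(lo-dl)[1::-1])),np.degrees(np.arctan2(*(l-dl)[1::-1])))
delta([*b[:2],.10],12)
E
```

```text
[ 0.59166223 -0.07886077  0.09      ] [ 0.60654926 -0.14523151  0.078     ] 0.06801984084286053 [ 0.61658672 -0.07383868  0.09      ] [ 0.63332295 -0.07072813  0.066     ] 11.392116110307787 11.045871186849459
tip [ 0.5917 -0.0188  0.1665] zhead 12.76 F [ 0.09 -0.91 -0.3 ] t 8.2
shift mm [  66.6 -126.5  -13.3] turn x rad 0.013 axis [-0.001 -0.001 -1.   ]
```

Line heading 11.4° against mark 11.0°. Now over to the button.

```bash
python3 -m creep '[[0,-43,-4,0,0,0,0],[0,-43,-5,0,0,0,0],[0,-41,-5,0,0,0,0],[0,0,0,0,0,0,0],[0,0,0,0,0,0,0]]'; python3 -m creep '[[40,0,0,0,0,0,0],[20,0,0,0,0,0,0],[0,0,0,0,0,0,0],[0,0,0,0,0,0,0]]'; python3 -c "
from h import *
delta([.606,-.146,.078],12)
d=get_image('scene');a,b=150,150;cv2.imwrite('pics/scene8.png',cv2.resize(d['img'][b:b+110,a:a+140,::-1],None,fx=5,fy=5,interpolation=cv2.INTER_CUBIC))"
```

```text
time: 8.7
position: [0.6058, -0.1476, 0.3488]
tool_rot: [-0.172, 1.565, 0.172]
ft_force: [0.0, 0.3, -0.2]
grip_width: 0.003
time: 9.1
position: [0.6069, -0.1438, 0.2892]
tool_rot: [-0.177, 1.564, 0.178]
ft_force: [0.1, 0.2, 0.7]
grip_width: 0.008
tip [ 0.6069 -0.1437  0.1072] zhead 12.93 F [0.12 0.23 0.71] t 9.1
shift mm [29.2 -2.  -1.4] turn x rad 0.016 axis [-0.  0. -1.]
```

View pics/scene8.png

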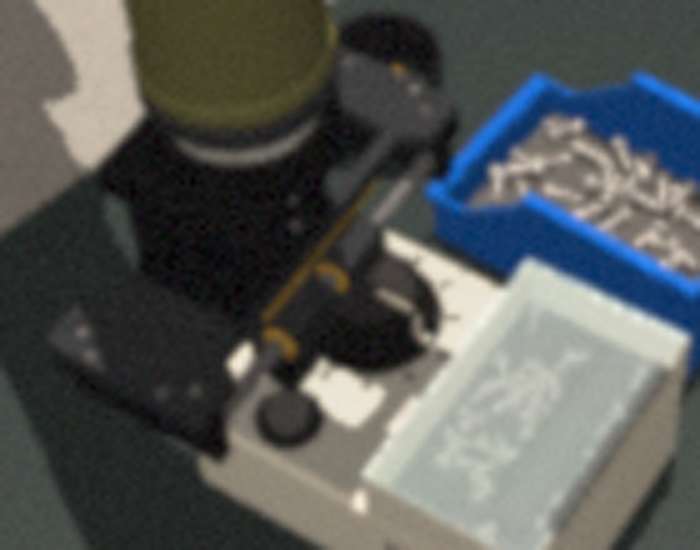

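The fingertip is above the button, at crop (290,370) with the button at (290,415), and there is clearance to the dial. I'll press in small steps.

```bash
python3 -m creep '[[15,-2,-1,0,0,0,0],[12,0,0,0,0,0,0],[0,0,0,0,0,0,0],[0,0,0,0,0,0,0]]'; python3 -m creep '[[2,0,0,0,0,0,0],[2,0,0,0,0,0,0],[0,0,0,0,0,0,0]]';  python3 -m creep '[[2,0,0,0,0,0,0],[1,0,0,0,0,0,0],[0,0,0,0,0,0,0]]'
```

```text
time: 9.55
position: [0.6062, -0.1468, 0.2615]
tool_rot: [-0.176, 1.565, 0.177]
ft_force: [-0.2, 0.2, -0.5]
grip_width: 0.006
time: 9.85
position: [0.6065, -0.1469, 0.2583]
tool_rot: [-0.177, 1.563, 0.176]
ft_force: [0.0, 0.4, 2.0]
grip_width: 0.004
time: 10.15
position: [0.6065, -0.1469, 0.2552]
tool_rot: [-0.177, 1.563, 0.176]
ft_force: [0.1, -0.9, 3.1]
grip_width: 0.005
```

```bash
python3 -m creep '[[1,0,0,0,0,0,0],[0.5,0,0,0,0,0,0],[0,0,0,0,0,0,0]]';  python3 -m creep '[[1,0,0,0,0,0,0],[0,0,0,0,0,0,0],[0,0,0,0,0,0,0]]'
```

```text
time: 10.45
position: [0.6066, -0.147, 0.2546]
tool_rot: [-0.176, 1.563, 0.177]
ft_force: [-2.5, 0.3, 9.6]
grip_width: 0.004
time: 10.75
position: [0.6066, -0.1471, 0.2545]
tool_rot: [-0.176, 1.562, 0.177]
ft_force: [-3.3, 1.0, 13.8]
grip_width: 0.007
```

It has bottomed: the height stalled at tip z≈0.0725 m and the force rose past the 4.2 N of the spring. Lifting and checking.

```bash
python3 -m creep '[[-3,0,0,0,0,0,0],[-8,0,0,0,0,0,0],[-40,0,0,0,0,0,0],[-40,0,0,0,0,0,0],[0,0,0,0,0,0,0]]'; python3 -m creep '[[0,43,0,0,0,0,0],[0,43,10,0,0,0,0],[0,43,0,0,0,0,0],[0,0,0,0,0,0,0],[0,0,0,0,0,0,0]]'; python3 -c "
from h import *
delta([.606,-.146,.078],12)
d=get_image('wrist');cv2.imwrite('pics/w9.png',cv2.resize(d['img'][70:240,90:310,::-1],None,fx=3.5,fy=3.5,interpolation=cv2.INTER_CUBIC))
for n in('scene','top'):
  d=get_image(n);cv2.imwrite(f'pics/{n}9.png',d['img'][:,:,::-1])"
```

```text
time: 11.25
position: [0.6078, -0.1477, 0.3491]
tool_rot: [-0.178, 1.555, 0.175]
ft_force: [-0.4, -0.7, 0.4]
grip_width: 0.01
time: 11.75
position: [0.5869, -0.0172, 0.3426]
tool_rot: [-0.179, 1.565, 0.18]
ft_force: [-0.1, -0.8, 0.2]
grip_width: 0.003
tip [ 0.5866 -0.0172  0.1606] zhead 13.08 F [-0.14 -0.76  0.16] t 11.75
shift mm [  82.6 -129.9  -10.2] turn x rad 0.019 axis [-0.002  0.    -1.   ]
```

View pics/w9.png

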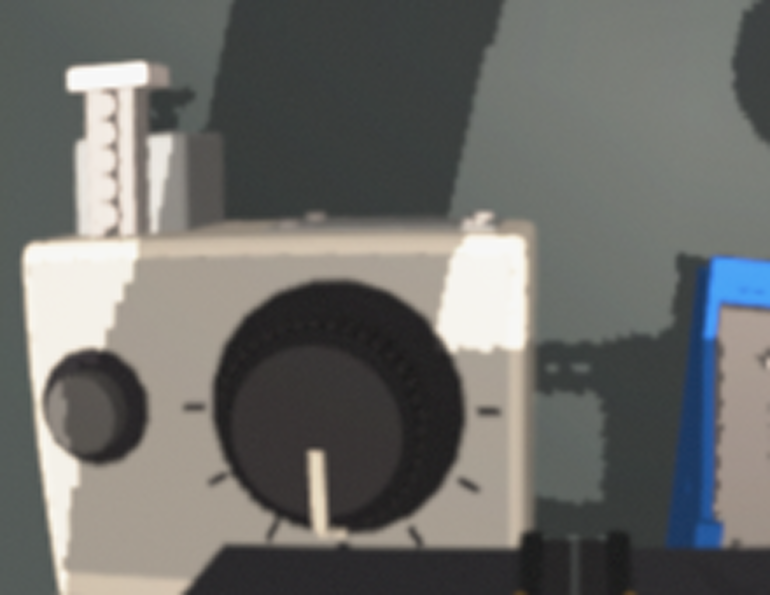

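View pics/scene9.png

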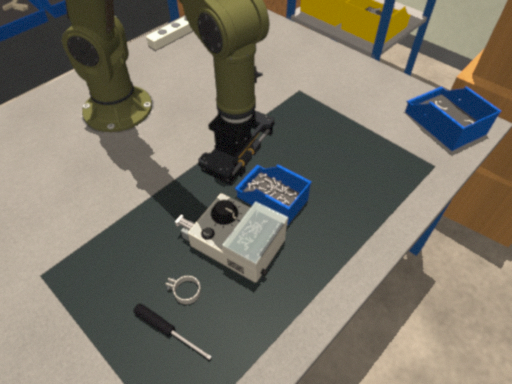

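The line is still at the long mark (343,540), the button is up again at (82,415) with its offset on the bezel as before, and the loose things look unmoved. The gripper is clear of everything, so I'm handing in.

```bash
python3 -c "
from bench import ctrl
print(ctrl.close_job())"
```

```text
the job is handed in; nothing more can be done
None
```

I set the dial to the long middle mark, pressed the start button and handed the job in at about 12 s. The hand-in gave no verdict.

- **Dial:** It started one click short. I pressed the closed fingertips on top of it with about 9–11 N and turned it clockwise about 27°. It was about 5° short, and when I lifted off it snapped in. From the wrist camera the line then pointed at 11.4° and the mark at 11.0°; a rougher reading from the scene camera gave about 9° and 7°.
- **Start button:** I pushed it until it stopped moving, with the fingertip about 72.5 mm above the bench. The force had reached about 14 N, well past the 4.2 N of the spring. I then lifted off.
- **Last pictures:** The line was still at the mark, the button was up and the gripper was clear. The bin, clamp and screwdriver looked unmoved by eye in the scene picture; I didn't measure them. The arm hid the cup in that picture, and I didn't view the last top picture, so the cup wasn't checked at the end. The arm never came near it.
- **Disagreement:** Early positions from the top and scene cameras differed by up to 7 mm in x. I used the closer wrist view instead. The heights at which the fingers touched the dial and button matched the given sizes.

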